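Seat the bar and nip it with the sunk cam knob

TASK

Get the square bar ready for marking out: push it gently along the channel of the holding fixture until its end is fully home against the end stop, then reach down into the round well and turn the sunk knob clockwise until the cam jaw holds the bar finger-tight, by feel: firmly nipped between jaw and fence with about 20 N, not crushed. Leave it clamped, and leave the things lying around alone.

Things in the scene. Friction and masses are not known exactly. Their poses are not given: they have to be found in the camera images.
- fixture: low-profile holding fixture, grey casting bolted to the bench, 212 x 162 mm, top face 60 mm above the bench. Origin at bench level under its middle; its x runs from the knob side to the fence side, its y along the channel towards the end stop. The channel is open at the -y end, where the casting ends at y = -85 mm; an ear with a bolt, 16 mm high, at x = -62 mm reaches y = -109 mm
- knob (a joint): turn of the knob, rad: 0 = jaw fully back, grows clockwise seen from above, stop at 1.9; stays where left. Turning takes about 0.26 N m while the jaw is free; from where the bar is nipped (unknown, 0.65 to 1.15 rad) the force climbs by about 10 N per 0.1 rad and the torque by 0.008 N m per N. A torque read standing still after a step is lower (friction), but rises likewise once the jaw bites
- knob_grip (a point): grip point of the knob, on its axis, 40 mm above the bench, 20 mm below the rim of the well. The knob is an upright black bar 44 mm long, 14 mm wide, its top 8 mm above this point, its foot (a collar of 42 mm diameter) 17 mm below; below that the cam plate, 22 mm under this point. The point's x runs along the bar and turns with it; z is up
- well_rim (a point): centre of the mouth of the round well, in the top face; the well is 80 mm in diameter and 42 mm deep down to the cam plate, with the knob upright in its middle
- stop_face (a point): point on the face of the end stop that the bar's end shall meet, 42 mm above the bench. The stop is a steel block 52 mm wide, 54 mm high. The adjustable fence (steel plate 58 mm high) lines the far side of the channel; where it was set is not told, the bar lies 1 to 3 mm off it and some mm off the jaw
- jaw: steel jaw plate, 14 x 110 x 50 mm, slides along the fixture's x, driven by the knob. Origin at the middle of its underside; the gripping face is 7 mm to +x of it.
- bar: square aluminium bar 40 x 170 x 40 mm, about 0.7 kg, lying loose on the bed of the channel (bed 22 mm above the bench), a few mm of play to jaw and fence; sliding it takes 3 to 7 N. Origin at the middle of its underside, y along its length towards the stop, z up.
- bar_tip (a point): middle of the bar's end face next to the stop
- bar_tail (a point): middle of the bar's other end face, sticking out of the open end of the channel, 42 mm above the bench; when the bar is home it still sticks out 20 mm from the casting
- try_square: bystander: try square with wooden stock, 110 x 156 x 17 mm, to the left
- marker: bystander: marker pen, 17 x 130 x 11 mm, front left
- hole_saw: bystander: steel hole saw, 54 x 54 x 70 mm, behind the fixture
- sanding_block: bystander: brown sanding block, 64 x 100 x 34 mm, to the right

How it is judged:
On the way, in this order (a step that is already met when the one before it is completed fails the run):
1. the bar's end is home against the end stop (within 2 mm) (y of bar_tip in the frame of fixture above 0.063 m), for 0.2 s.
2. the jaw grips the bar with at least 10 N (contact force between jaw and bar above 10 N), for 0.2 s.
At the end, for the whole second after the job is handed in: the bar's end is within 2 mm of the end stop, the bar lies straight in the channel (within 0.02 rad), and the jaw holds it with 10 to 30 N (y of bar_tip in the frame of fixture above 0.063 m and angle between the y axis of bar and the y axis of fixture, either way round below 0.02 rad and contact force between jaw and bar between 10 and 30 N and linear speed of bar below 0.01 m/s); the robot touches nothing.
It fails at once if the bar is crushed: jaw force over 45 N (contact force between jaw and bar above 45 N).
It fails at once if the bar is rammed: the fingers push on it with more than 40 N (contact force between the fingers and bar above 40 N).
It fails at once if a bystander is moved by more than 20 mm (distance of any of try_square, marker, hole_saw, sanding_block from where it was at the start of the episode above 0.02 m).
It also fails if it takes over 72 s, if anything falls off the work surface, if the arm or the gripper's body presses on something with over 40 N, if the wrist force passes 120 N, or if a joint passes its speed limit or range.

ROBOT

A 7-joint arm with a two-finger parallel gripper is mounted at the origin on a cart in front of the work surface, level with it; the furniture and walls round the work are solid. World frame = base frame: x ahead of the robot, y to its left, z up, the work surface at z = 0. Lengths are in m, angles in rad, forces in N, time in s.
With the tool pointing down it reaches from about 0.4 to 0.9 m from the base axis. Payload 5.5 kg.
Tool frame: the origin (TCP) lies on the centre line of the jaws, within the pads' length; the fingertips stand 8 mm ahead of it and the grasp point (between the pads) lies 11 mm behind it; z points along the fingers, y is the line along which they close (so a half turn about z gives the same grasp; the last joint's range is limited). The gripper opens to 85 mm and grips with 20 to 120 N. Pads are 22 mm wide; open, the fingers measure 114 mm over their backs; the gripper's body (76 mm by 85 mm) begins 54 mm behind the grasp point. The pads swing forward as they close: fully open they stand 13 mm farther back than shut.
Start: joints at [-0.843, 0.501, -0.427, 1.55, 0.221, 1.138, -0.21], TCP at [0.291, 0.581, 0.205] pointing down, gripper open.
Joint ranges: [-2.88, 2.88], [-0.31, 2.03], [-1.54, 1.56], [0.2, 2.42], [-1.41, 4.55], [0.19, 2.02], [-2.57, 2.57]. Speed limits (rad/s): [2.57, 2.57, 3.14, 3.14, 3.14, 3.14, 3.14].

INTERFACE

Orientations are given as a unit quaternion [x, y, z, w].
In Python, from bench import bot gives the robot as it stands.
- The arm moves only by the shell command python3 -m handwheel 'ROWS' [FORCE]. ROWS is JSON, a list of rows, each a list of 7 numbers: the shift along the tool's x, y, z in mm, then the turn, a rotation vector about the tool's x, y, z in rad, then the finger opening in mm, from 0 to 85.4. A call has 1 to 8 rows; each row is the pose to reach, as a shift and turn from the pose commanded when the call began, along the tool's axes at that moment; what a row does not reach only later rows make up. A row lasts 1/12 s, in which the tool goes at most 41.7 mm and 7.16 degrees, less where a joint would pass 70% of its speed; a pose out of reach is approached as far as the arm can. A call with a gripper value outside its range is refused whole. The fingers move at their own pace and stop on an object; FORCE is the grip in N (left out, the last holds). Time passes only in rows, so rows that repeat a pose let the fingers close. It gives the time, the measured TCP pose, the force, the opening and the grip force at its end, in the units of the state.
- bot.observe(): the state, without advancing time (a new reading comes with each control period).
- bot.read_camera(name): name is "side" or "top" or "wrist"; returns a dict with "color" (384x512x3 uint8, red, green, blue), "camera_matrix" (3x3 intrinsics, pixels), "k1" (the pictures are not rectified: a ray, as slopes to the right and down, at radius r is drawn at 1 + k1 r^2 times it, then the intrinsics apply), "view" (4x4, takes a point from world to camera coordinates). Camera axes: x right, y down, z forward; pixel columns grow to the right and rows downward; lengths in m; the calibration is good to about 2 mm. A picture is of the moment at which its call begins. There is no depth.
- bot.job_done(): hands the job in; it is judged then, once.
The state is a dict: "time_s": time; "joint_positions": joint angles; "qd": joint speeds; "joint_torque": joint torques, N m; "position": TCP position; "ee_rot": TCP orientation; "wrist_force": force on the tool from outside, world axes, zero at the start; "ft_torque": the same for the moment, N m; "finger_gap": finger opening in m; "grasp_force": force on a finger pad.
Only numpy, scipy, OpenCV 4.12 (cv2) and the standard library are available. Lean on these libraries where they do the work, as an engineer would, in place of code of your own. Each camera call takes 0.05 s, during which the arm holds its last target. There are 200 camera calls.

## Working session

There is one attempt and no reset: what is moved stays moved. The work goes in short steps, Python scripts to look and compute and a shell command to move; the robot and the scene stay as the last step left them, time stands still between calls to the robot, and variables do not carry over. Pictures are saved under pics/ and viewed, at most 10 in all, crops included, and the job is handed in when it is done.

```bash
ls; mkdir -p pics
python3 - <<'E'
from bench import bot
import cv2,numpy as np
s=bot.observe();print({k:np.round(v,3).tolist() for k,v in s.items()})
for n in("top","side"):
    c=bot.read_camera(n);cv2.imwrite(f"pics/{n}0.png",c["color"][:,:,::-1]);np.savez(f"{n}0.npz",**c);print(n,c["camera_matrix"].round(1).tolist(),c["k1"],c["view"].round(3).tolist())
E
```

```text
pics
{'time_s': 0.0, 'joint_positions': [-0.843, 0.502, -0.427, 1.551, 0.221, 1.138, -0.21], 'qd': [-0.0, -0.003, -0.001, -0.001, 0.0, -0.0, 0.0], 'joint_torque': [0.001, -56.952, -5.816, -28.094, 0.011, 0.012, -0.0], 'position': [0.291, 0.58, 0.203], 'ee_rot': [0.23, 0.973, -0.001, -0.0], 'wrist_force': [-0.854, -0.515, -0.316], 'ft_torque': [-0.088, 0.022, -0.019], 'grasp_force': 0.0, 'finger_gap': 0.086}
top [[473.0, 0.0, 249.7], [0.0, 473.0, 197.4], [0.0, 0.0, 1.0]] -0.03146937590708093 [[-0.005, -1.0, 0.004, -0.006], [-0.982, 0.004, -0.19, 0.588], [0.19, -0.005, -0.982, 1.289], [0.0, 0.0, 0.0, 1.0]]
side [[363.0, 0.0, 252.4], [0.0, 363.0, 184.3], [0.0, 0.0, 1.0]] -0.08627912942966393 [[0.957, -0.29, 0.001, -0.559], [-0.114, -0.379, -0.918, 0.136], [0.266, 0.879, -0.396, 0.956], [0.0, 0.0, 0.0, 1.0]]
```

View pics/top0.png

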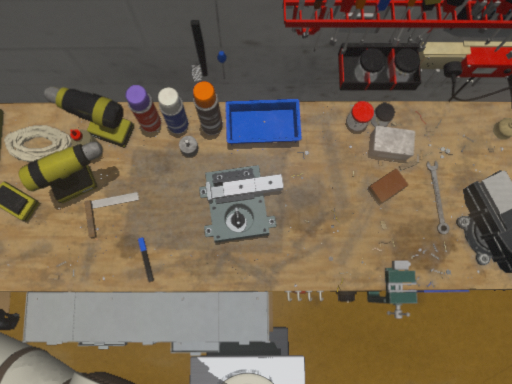

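View pics/side0.png

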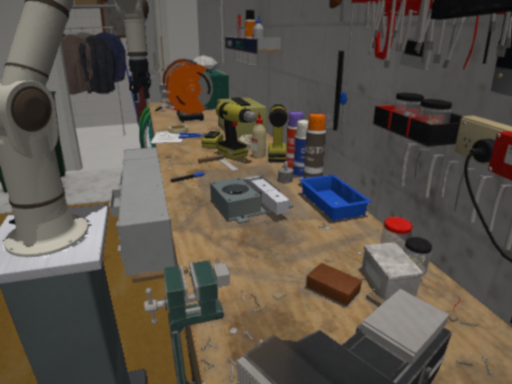

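The top view shows the fixture at about (240,205), with the knob well at (238,217). The bar runs along the far side of the channel, its tail to the right at (282,184) and the stop at the left end. I'll enlarge that part.

```bash
cat > h.py <<'E'
import numpy as np,cv2
from bench import bot
def snap(n,name):
    c=bot.read_camera(n);cv2.imwrite(f"pics/{name}.png",c["color"][:,:,::-1]);np.savez(f"{name}.npz",**c);return c
def ray(c,uv):
    K=c["camera_matrix"];k=float(c["k1"])
    d=cv2.undistortPoints(np.array([[uv]],float),K,np.array([k,0,0,0,0.]))[0,0]
    V=c["view"];R=V[:3,:3];o=-R.T@V[:3,3];return o,R.T@np.array([d[0],d[1],1])
def onz(c,uv,z):
    o,d=ray(c,uv);return o+d*(z-o[2])/d[2]
def pix(c,p):
    V=c["view"];q=V[:3,:3]@np.array(p)+V[:3,3]
    return cv2.projectPoints(q[None],np.zeros(3),np.zeros(3),c["camera_matrix"],np.array([float(c["k1"]),0,0,0,0.]))[0][0,0]
E
python3 - <<'E'
import cv2
i=cv2.imread("pics/top0.png")[155:255,190:300];cv2.imwrite("pics/topc.png",cv2.resize(i,None,fx=6,fy=6,interpolation=cv2.INTER_CUBIC)[:600])
E
```

```text
(no output)
```

View pics/topc.png

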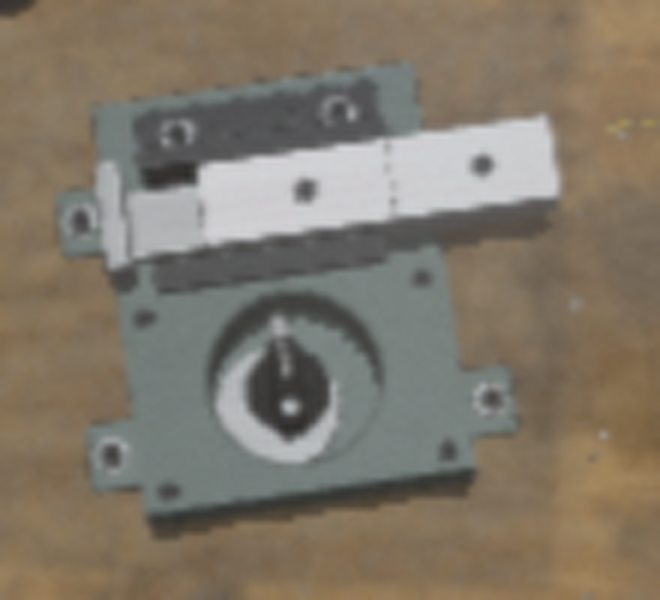

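Run:
```python
from h import *
c=dict(np.load("top0.npz"))
P=lambda u,v,z:onz(c,(u/6+190-.4,v/6+155-.4),z)
n={}
for k,(u,v,z) in dict(tailF=(545,117,.062),tailN=(558,198,.062),tipF=(198,165,.062),tipN=(205,242,.062),hole1=(305,190,.062),hole2=(483,164,.062),c_nr=(472,472,.06),c_nl=(150,518,.06),c_fr=(413,65,.06),c_fl=(97,105,.06),well=(297,375,.06),knobF=(278,322,.048),knobN=(290,435,.048),stN=(126,266,.076),stF=(115,160,.076),jawL=(158,288,.072),jawR=(385,258,.072)).items():
    n[k]=P(u,v,z);print(k,(n[k]*1e3).round(1))
g=lambda a,b:(np.linalg.norm(n[a]-n[b])*1e3).round(1)
for a,b in [("tailF","tailN"),("tailF","tipF"),("tailN","tipN"),("c_nr","c_nl"),("c_fr","c_fl"),("c_nr","c_fr"),("knobF","knobN")]:print(a,b,g(a,b),np.round(np.arctan2(*(n[a]-n[b])[:2][::1]),3))
```

```text
tailF [654.3 -96.7  62. ]
tailN [ 614.8 -102.2   62. ]
tipF [631.6  68.6  62. ]
tipN [594.3  65.1  62. ]
hole1 [619.2  17.8  62. ]
hole2 [631.5 -66.8  62. ]
c_nr [484.8 -59.8  60. ]
c_nl [464.  90.  60.]
c_fr [680.7 -34.   60. ]
c_fl [661.6 117.1  60. ]
well [530.9  21.7  60. ]
knobF [558.2  30.9  48. ]
knobN [504.1  25.2  48. ]
stN [580.2 101.1  76. ]
stF [631.  106.9  76. ]
jawL [570.4  86.4  72. ]
jawR [584.2 -19.8  72. ]
tailF tailN 39.9 1.433
tailF tipF 166.8 3.005
tailN tipN 168.5 3.02
c_nr c_nl 151.3 3.004
c_fr c_fl 152.3 3.016
c_nr c_fr 197.6 -1.702
knobF knobN 54.3 1.466
```

```bash
cat >> h.py <<'E'
from scipy.spatial.transform import Rotation as Ro
def go(p,yaw):
    "shift (mm) and rotvec in tool axes to bring TCP to p, pointing down, tool y at heading yaw"
    s=bot.observe();R=Ro.from_quat(s["ee_rot"])
    y=np.array([np.cos(yaw),np.sin(yaw),0]);z=np.array([0,0,-1.]);T=Ro.from_matrix(np.c_[np.cross(y,z),y,z])
    print("t",round(s["time_s"],2),"p",np.round(np.array(s["position"])*1e3,1),"F",np.round(s["wrist_force"],1),"j",np.round(s["joint_positions"],2))
    print("shift",(R.inv().apply(np.array(p)-s["position"])*1e3).round(1),"turn",(R.inv()*T).as_rotvec().round(3))
E
python3 -c "
from h import *
go((.640,-.139,.15),np.pi/2+.135)"
```

```text
t 0.1 p [291.1 580.4 203.6] F [ 0.  -0.2 -0.5] j [-0.84  0.5  -0.43  1.55  0.22  1.14 -0.21]
shift [-634.3 -486.7   54.4] turn [-0.002 -0.001 -0.6  ]
```

```bash
python3 -m handwheel '[[-634,-487,54,0,0,-0.6,0],[-634,-487,54,0,0,-0.6,0],[-634,-487,54,0,0,-0.6,0],[-634,-487,54,0,0,-0.6,0],[-634,-487,54,0,0,-0.6,0],[-634,-487,54,0,0,-0.6,0],[-634,-487,54,0,0,-0.6,0],[-634,-487,54,0,0,-0.6,0]]' 30; python3 -c "
from h import *
go((.640,-.139,.15),np.pi/2+.135)"
```

```text
time_s: 0.77
position: [0.436, 0.2807, 0.1818]
ee_rot: [-0.068, 0.998, -0.0, -0.0]
wrist_force: [0.9, 0.5, -0.6]
finger_gap: 0.0002
grasp_force: 0.0
t 0.77 p [436.  280.7 181.8] F [ 0.9  0.5 -0.6] j [-0.22  0.3  -0.48  1.9   0.16  0.98  0.94]
shift [-145.5 -443.4   31.8] turn [-0. -0.  0.]
```

```bash
python3 -m handwheel '[[-145,-443,32,0,0,0,0],[-145,-443,32,0,0,0,0],[-145,-443,32,0,0,0,0],[-145,-443,32,0,0,0,0],[-145,-443,32,0,0,0,0],[-145,-443,32,0,0,0,0],[-145,-443,32,0,0,0,0],[-145,-443,32,0,0,0,0]]' >/dev/null; python3 -c "
from h import *
go((.640,-.139,.15),np.pi/2+.135)"
```

```text
t 1.43 p [581.1 -18.3 158.9] F [1.2 0.5 0. ] j [ 0.23  0.41 -0.32  1.77  0.15  0.98  1.56]
shift [ -42.1 -127.6    8.8] turn [ 0.    -0.001  0.   ]
```

```bash
python3 -m handwheel '[[-42,-127,9,0,0,0,0],[-42,-127,9,0,0,0,0],[-42,-127,9,0,0,0,0],[-42,-127,9,0,0,0,0],[-42,-127,9,0,0,0,0],[-42,-127,9,0,0,0,0]]' >/dev/null; python3 -c "
from h import *
snap('wrist','w1')
go((.640,-.139,.042),np.pi/2+.135)"
```

```text
t 1.98 p [ 639.  -134.9  149.7] F [ 0.4  0.6 -0.4] j [ 0.36  0.54 -0.27  1.59  0.16  1.03  1.75]
shift [ -0.6  -4.4 107.6] turn [ 0.002 -0.001  0.001]
```

View pics/w1.png

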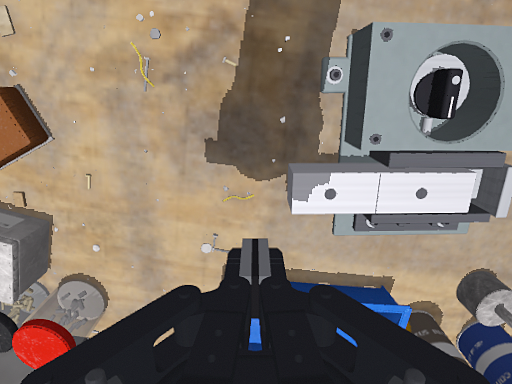

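The wrist view shows the bar's tail end at about (291,165)–(291,213), its tip near (474,170), the well mouth centred near (460,92), and the knob in it at (440,93).

Run:
```python
from h import *
c=dict(np.load("w1.npz"))
for k,u,v,z in [("tailN",289,165,.062),("tailF",291,213,.062),("tipN",473,171,.062),("well_top",457,41,.06),("well_bot",457,142,.06),("well_l",411,92,.06),("well_r",506,92,.06),("knobhi",462,69,.048),("knoblo",424,117,.048)]: print(k,(onz(c,(u,v),z)*1e3).round(1))
h=cv2.cvtColor(c["color"],cv2.COLOR_RGB2GRAY)
print(pix(c,bot.observe()["position"]))
cv2.imwrite("pics/w1c.png",cv2.resize(c["color"][30:240,270:512,::-1],None,fx=2.8,fy=2.8,interpolation=cv2.INTER_CUBIC))
```

```text
tailN [ 613.2 -108.6   62. ]
tailF [658.1 -98.9  62. ]
tipN [595.4  59.7  62. ]
well_top [493.3   9.7  60. ]
well_bot [572.3  36.7  60. ]
well_l [537.7 -17.2  60. ]
well_r [524.4  66.1  60. ]
knobhi [511.1  28.5  48. ]
knoblo [555.8   6.9  48. ]
[256.16807928 231.59540284]
```

View pics/w1c.png

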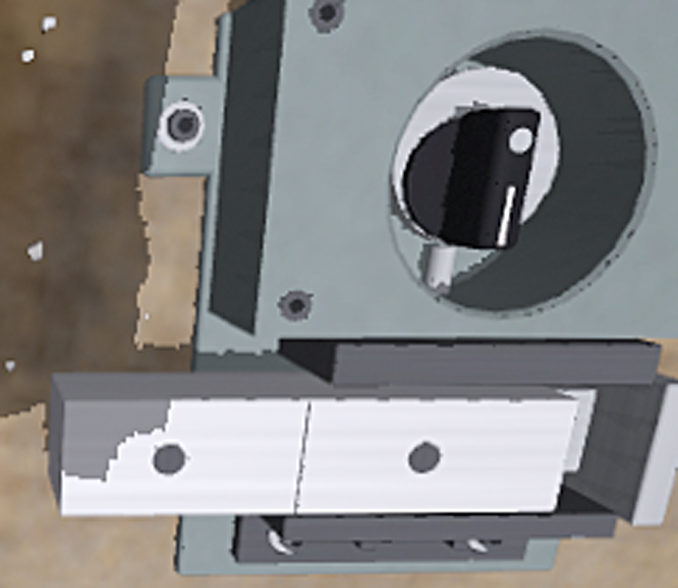

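Run:
```python
from h import *
c=dict(np.load("w1.npz"))
P=lambda u,v,z:(onz(c,(u/2.8+270-.3,v/2.8+30-.3),z)*1e3).round(1)
for k,a in dict(tailN=(62,400,.062),tailF=(62,515,.062),tipN=(580,395,.062),tipF=(556,512,.062),dot=(521,140,.048),line=(507,215,.048),knob=(511,180,.048),well=(523,174,.06),wl=(390,174,.06),wr=(657,174,.06),ear=(180,125,.016),cL=(222,320,.06),cL2=(287,5,.06)).items():print(k,P(*a))
go((.640,-.139,.042),np.pi/2+.135)
```

```text
tailN [ 619.6 -104.9   62. ]
tailF [658.6 -98.   62. ]
tipN [594.6  63.3  62. ]
tipF [635.3  70.2  62. ]
dot [520.5  25.8  48. ]
line [543.2  28.7  48. ]
knob [532.6  26.5  48. ]
well [531.4  22.   60. ]
wl [537.8 -18.9  60. ]
wr [524.5  64.6  60. ]
ear [529.7 -73.9  16. ]
cL [587.9 -59.4  60. ]
cL2 [497.7 -61.1  60. ]
t 1.98 p [ 639.  -134.9  149.7] F [ 0.4  0.6 -0.4] j [ 0.36  0.54 -0.27  1.59  0.16  1.03  1.75]
shift [ -0.6  -4.4 107.6] turn [ 0.002 -0.001  0.001]
```

```bash
python3 -m handwheel '[[-1,-4,36,0,0,0,0],[-1,-4,72,0,0,0,0],[-1,-4,107,0,0,0,0],[-1,-4,107,0,0,0,0],[-1,0,107,0,0,0,0],[-1,4,107,0,0,0,0]]'; python3 -m handwheel '[[0,2,0,0,0,0,0],[0,4,0,0,0,0,0],[0,6,0,0,0,0,0],[0,8,0,0,0,0,0]]'
```

```text
time_s: 2.48
position: [0.6413, -0.1308, 0.0453]
ee_rot: [-0.068, 0.998, 0.0, 0.001]
wrist_force: [0.3, 0.4, 0.3]
finger_gap: -0.0002
grasp_force: 0.0
time_s: 2.82
position: [0.6399, -0.1243, 0.0449]
ee_rot: [-0.068, 0.998, -0.0, 0.001]
wrist_force: [-0.3, -0.6, -0.6]
finger_gap: -0.0
grasp_force: 0.0
```

```bash
for i in 1 2 ; do :; done; python3 -m handwheel '[[0,2.5,0,0,0,0,0],[0,5,0,0,0,0,0],[0,7.5,0,0,0,0,0],[0,10,0,0,0,0,0]]'; python3 -m handwheel '[[0,2.5,0,0,0,0,0],[0,5,0,0,0,0,0],[0,7.5,0,0,0,0,0],[0,10,0,0,0,0,0]]'
```

```text
time_s: 3.15
position: [0.6375, -0.1143, 0.0432]
ee_rot: [-0.068, 0.998, 0.0, -0.0]
wrist_force: [-0.7, 0.3, 0.5]
finger_gap: -0.0004
grasp_force: 0.0
time_s: 3.48
position: [0.6362, -0.1043, 0.0432]
ee_rot: [-0.068, 0.998, 0.0, -0.0]
wrist_force: [-0.4, -0.4, 0.8]
finger_gap: 0.0001
grasp_force: 0.0
```

```bash
python3 -m handwheel '[[0,2,0,0,0,0,0],[0,4,0,0,0,0,0],[0,6,0,0,0,0,0]]'; python3 -c "
from h import *
snap('wrist','w2')"
```

```text
time_s: 3.73
position: [0.6354, -0.0985, 0.0433]
ee_rot: [-0.068, 0.998, 0.0, -0.0]
wrist_force: [0.9, 0.5, -0.8]
finger_gap: -0.0
grasp_force: 0.0
```

View pics/w2.png

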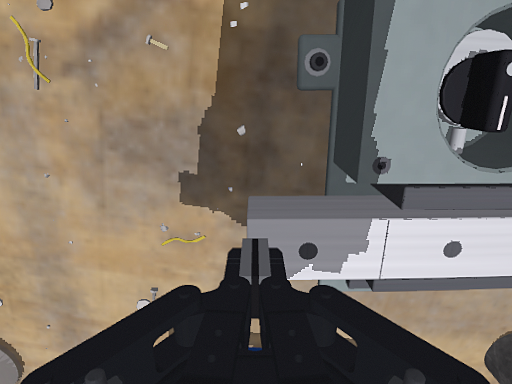

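Run:
```python
from h import *
c=dict(np.load("w2.npz"))
for k,a in dict(N62=(250,217,.062),N22=(248,197,.022),N62b=(270,217,.062),hole=(308,251,.062),hole2=(453,249,.062),well=(500,90,.06),bolt=(318,61,.016)).items():print(k,(onz(c,a[:2],a[2])*1e3).round(1))
V=c["view"];print("cam",(-V[:3,:3].T@V[:3,3]).round(3))
c0=dict(np.load("w1.npz"));print("holes before",[ (onz(c0,(q[0]/2.8+270-.3,q[1]/2.8+30-.3),.062)*1e3).round(1) for q in((169,459),(425,458))])
V=c0["view"];print("cam",(-V[:3,:3].T@V[:3,3]).round(3))
cv2.imwrite("pics/w2c.png",cv2.resize(c["color"][180:300,190:350,::-1],None,fx=5,fy=5,interpolation=cv2.INTER_CUBIC))
```

```text
N62 [ 618.2 -102.5   62. ]
N22 [ 621.  -104.1   22. ]
N62b [616.7 -91.6  62. ]
hole [634.8 -66.7  62. ]
hole2 [622.6  18.1  62. ]
well [533.6  13.2  60. ]
bolt [529.6 -72.9  16. ]
cam [ 0.553 -0.109  0.213]
holes before [array([634.5, -66.7,  62. ]), array([622.7,  18. ,  62. ])]
cam [ 0.557 -0.147  0.319]
```

View pics/w2c.png

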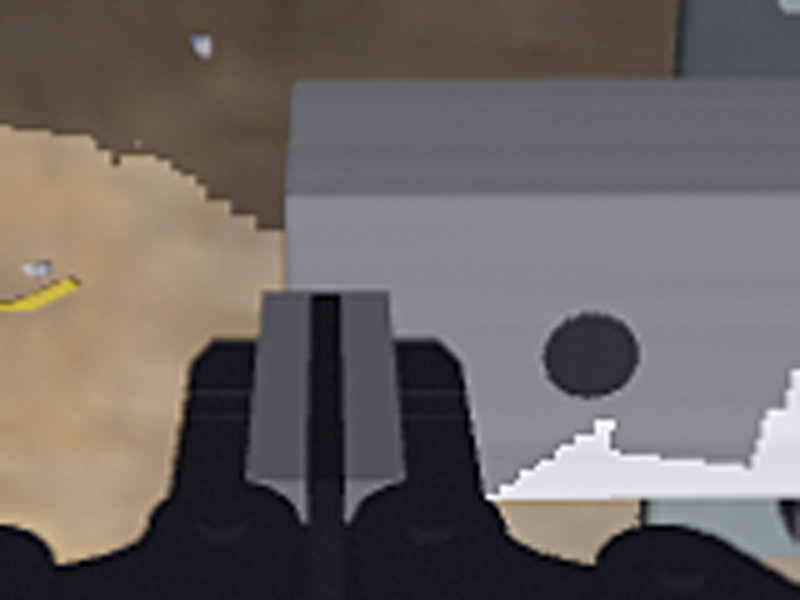

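Run:
```python
from h import *
c=dict(np.load("w2.npz"));s=bot.observe();p=np.array(s["position"]);R=Ro.from_quat(s["ee_rot"])
print(s["finger_gap"],s["grasp_force"],p)
for d in(-.035,-.03,-.02,-.01,0,.008):print(d,[pix(c,p+R.apply([x,0,d])).round(1) for x in(-.011,0,.011)])
print(c["camera_matrix"].round(1),c["view"].round(3))
t=snap("top","t3");print([pix(t,q).round(0) for q in(p,p+[0,0,.1])])
i=t["color"][155:255,200:320,::-1];cv2.imwrite("pics/t3c.png",cv2.resize(i,None,fx=6,fy=6,interpolation=cv2.INTER_CUBIC))
```

```text
0.000555282697010017 0.0 [ 0.63540681 -0.09787421  0.04329474]
-0.035 [array([254.1, 278.8]), array([254.1, 260.8]), array([254.1, 241.9])]
-0.03 [array([254.1, 273.4]), array([254.1, 255.8]), array([254.1, 237.4])]
-0.02 [array([254.1, 263.5]), array([254.1, 246.6]), array([254.2, 229. ])]
-0.01 [array([254.2, 254.5]), array([254.2, 238.4]), array([254.2, 221.5])]
0 [array([254.2, 246.5]), array([254.2, 231. ]), array([254.2, 214.9])]
0.008 [array([254.2, 240.6]), array([254.2, 225.6]), array([254.2, 210. ])]
[[298.2   0.  254.7]
 [  0.  298.2 192.8]
 [  0.    0.    1. ]] [[-0.136  0.991  0.     0.183]
 [ 0.938  0.129  0.322 -0.573]
 [ 0.319  0.044 -0.947  0.03 ]
 [ 0.     0.     0.     1.   ]]
[array([281., 182.]), array([283., 174.])]
```

View pics/t3c.png

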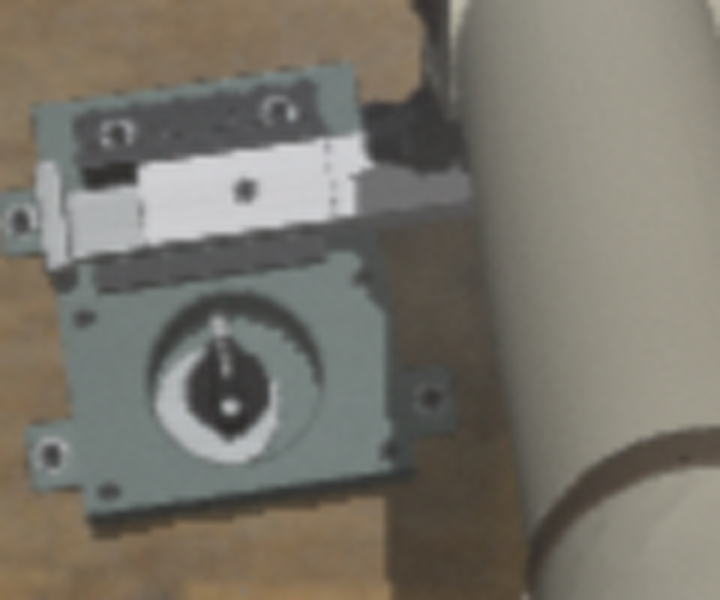

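The bar hasn't moved, and the wrist picture shows the closed tips hiding the bar's top face. So the tips must be higher than the stated TCP offset implies. I'll feel for the bar's top (z = 62 mm) with small downward steps.

```bash
for k in 1; do python3 -m handwheel '[[0,0,2,0,0,0,0],[0,0,4,0,0,0,0],[0,0,4,0,0,0,0]]'; done; python3 -c "
from h import *
s=bot.observe();print(s['wrist_force'],s['joint_positions'])"
```

```text
time_s: 4.08
position: [0.635, -0.0989, 0.0387]
ee_rot: [-0.067, 0.998, 0.0, -0.0]
wrist_force: [0.1, 0.8, -0.4]
finger_gap: 0.0
grasp_force: 0.0
[ 0.08378598  0.8148184  -0.42505367] [ 0.29151657  0.65775348 -0.24716226  1.68690551  0.20553945  0.82329318
  1.65922982]
```

```bash
python3 -m handwheel '[[0,0,2,0,0,0,0],[0,0,3,0,0,0,0],[0,0,3,0,0,0,0]]'|grep -E 'posi|wrist'; python3 -m handwheel '[[0,0,1,0,0,0,0],[0,0,2,0,0,0,0],[0,0,2,0,0,0,0]]' | grep -E 'posi|wrist'
```

```text
position: [0.6352, -0.0987, 0.0359]
wrist_force: [-0.3, -0.0, -0.0]
position: [0.6357, -0.0991, 0.0347]
wrist_force: [-1.6, -1.2, 3.8]
```

Contact comes with the TCP at z≈34.5 mm, so the shut tips are about 27 mm *behind* the reported TCP, not 8 mm ahead. I'll use that measured offset from here: lift, back off, go lower and push.

```bash
python3 -m handwheel '[[0,0,-4,0,0,0,0],[0,-15,-6,0,0,0,0],[0,-30,-6,0,0,0,0],[0,-30,10,0,0,0,0],[0,-30,28,0,0,0,0],[0,-30,28,0,0,0,0],[0,-27,28,0,0,0,0],[0,-24,28,0,0,0,0]]'| grep -E 'posi|wrist'; python3 -m handwheel '[[0,2,0,0,0,0,0],[0,4,0,0,0,0,0],[0,6,0,0,0,0,0],[0,8,0,0,0,0,0]]' | grep -E 'posi|wrist'
```

```text
position: [0.639, -0.1235, 0.0067]
wrist_force: [0.5, -0.1, 0.7]
position: [0.6386, -0.1164, 0.0073]
wrist_force: [1.0, -6.1, 2.0]
```

```bash
python3 -m handwheel '[[0,2,0,0,0,0,0],[0,4,0,0,0,0,0],[0,6,0,0,0,0,0],[0,8,0,0,0,0,0]]' | grep -E 'posi|wrist'; python3 -m handwheel '[[0,1.5,0,0,0,0,0],[0,3,0,0,0,0,0],[0,4.5,0,0,0,0,0]]' | grep -E 'posi|wrist'
```

```text
position: [0.6374, -0.1099, 0.0074]
wrist_force: [1.6, -6.0, 2.2]
position: [0.6368, -0.1055, 0.0073]
wrist_force: [1.6, -5.7, 1.9]
```

```bash
python3 -m handwheel '[[0,2,0,0,0,0,0],[0,4,0,0,0,0,0],[0,6,0,0,0,0,0],[0,7.5,0,0,0,0,0]]' | grep -E 'posi|wrist'; python3 -m handwheel '[[0,1,0,0,0,0,0],[0,2,0,0,0,0,0],[0,3,0,0,0,0,0]]' | grep -E 'posi|wrist'
```

```text
position: [0.6358, -0.0979, 0.0073]
wrist_force: [0.4, -6.4, 1.5]
position: [0.6354, -0.0951, 0.0073]
wrist_force: [0.2, -6.0, 2.1]
```

```bash
python3 -m handwheel '[[0,1,0,0,0,0,0],[0,2,0,0,0,0,0]]' | grep -E 'posi|wrist';python3 -m handwheel '[[0,1,0,0,0,0,0],[0,2,0,0,0,0,0]]' | grep -E 'posi|wrist'
```

```text
position: [0.6352, -0.0931, 0.0073]
wrist_force: [1.1, -5.9, 2.5]
position: [0.6349, -0.0912, 0.0074]
wrist_force: [0.1, -4.8, 2.3]
```

```bash
python3 -m handwheel '[[0,1,0,0,0,0,0],[0,2,0,0,0,0,0]]' | grep -E 'posi|wrist';python3 -m handwheel '[[0,1,0,0,0,0,0],[0,2,0,0,0,0,0]]' | grep -E 'posi|wrist'
```

```text
position: [0.6346, -0.0892, 0.0073]
wrist_force: [1.3, -6.5, 1.5]
position: [0.6344, -0.0872, 0.0074]
wrist_force: [0.5, -6.8, 2.1]
```

```bash
python3 -m handwheel '[[0,1,0,0,0,0,0],[0,2,0,0,0,0,0]]' | grep -E 'posi|wrist'
```

```text
position: [0.6341, -0.0852, 0.0073]
wrist_force: [0.4, -6.0, 2.5]
```

```bash
python3 -m handwheel '[[0,1,0,0,0,0,0],[0,2,0,0,0,0,0]]' | grep -E 'posi|wrist';python3 -m handwheel '[[0,1,0,0,0,0,0]]' | grep -E 'posi|wrist'
```

```text
position: [0.6338, -0.0832, 0.0073]
wrist_force: [0.3, -6.5, 1.8]
position: [0.6337, -0.0822, 0.0073]
wrist_force: [1.5, -6.2, 2.4]
```

```bash
python3 -m handwheel '[[0,1,0,0,0,0,0]]' | grep -E 'posi|wrist';python3 -m handwheel '[[0,1,0,0,0,0,0]]' | grep -E 'posi|wrist'
```

```text
position: [0.6336, -0.0813, 0.0073]
wrist_force: [0.0, -6.3, 2.2]
position: [0.6335, -0.0807, 0.0073]
wrist_force: [1.3, -7.8, 2.6]
```

```bash
python3 -m handwheel '[[0,1,0,0,0,0,0]]' | grep -E 'posi|wrist'
```

```text
position: [0.6335, -0.0807, 0.0074]
wrist_force: [1.2, -10.0, 2.5]
```

```bash
python3 -m handwheel '[[0,1,0,0,0,0,0],[0,2,0,0,0,0,0],[0,2,0,0,0,0,0],[0,2,0,0,0,0,0]]' | grep -E 'posi|wrist'; python3 -m handwheel '[[0,-4,0,0,0,0,0],[0,-12,0,0,0,0,0],[0,-25,0,0,0,0,0],[0,-25,-30,0,0,0,0],[0,-25,-70,0,0,0,0],[0,-25,-100,0,0,0,30],[0,-25,-100,0,0,0,30],[0,-25,-100,0,0,0,30]]'
python3 - <<'E'
from h import *
c=snap('wrist','w4')
cv2.imwrite("pics/w4c.png",cv2.resize(c["color"][:260,212:,::-1],None,fx=2.3,fy=2.3,interpolation=cv2.INTER_CUBIC))
go((.5312,.024,.1),np.pi/2+.135)
E
```

```text
position: [0.6335, -0.0807, 0.0074]
wrist_force: [1.5, -11.6, 1.6]
time_s: 9.08
position: [0.6375, -0.0992, 0.109]
ee_rot: [-0.068, 0.998, -0.0, 0.002]
wrist_force: [-0.6, 0.2, -0.7]
finger_gap: 0.0301
grasp_force: 0.0
t 9.13 p [635.8 -99.  106.9] F [-0.   1.1 -0.1] j [ 0.31  0.57 -0.27  1.65  0.18  0.94  1.68]
shift [ 87.1 136.    6.8] turn [-0.     0.001  0.   ]
```

View pics/w4c.png

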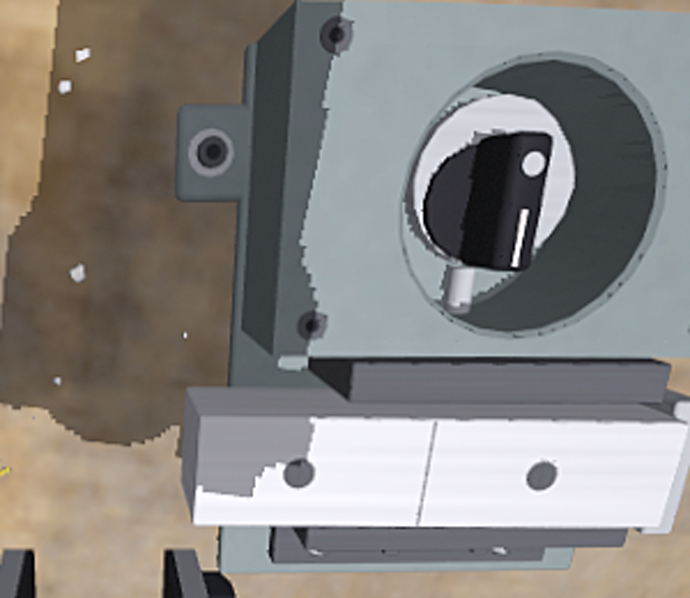

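The bar now meets the stop at the right edge of the crop. The knob's top face is centred near (525,200), with the dot at (534,163) and the stripe at (519,238). The well mouth is centred near (533,195).

Run:
```python
from h import *
c=dict(np.load("w4.npz"))
P=lambda u,v,z:(onz(c,(u/2.3+212-.3,v/2.3-.3),z)*1e3).round(1)
for k,a in dict(dot=(534,163,.048),str_top=(525,210,.048),str_bot=(515,265,.048),wl=(400,195,.06),wr=(667,195,.06),wt=(540,52,.06),wb=(520,338,.06),knobA=(527,132,.048),knobB=(508,268,.048),tailN=(200,418,.062),tailF=(195,525,.062)).items():print(k,P(*a))
```

```text
dot [520.2  25.7  48. ]
str_top [534.5  27.3  48. ]
str_bot [551.9  29.5  48. ]
wl [537.3 -19.9  60. ]
wr [523.8  64.2  60. ]
wt [492.3  11.   60. ]
wb [574.1  31.4  60. ]
knobA [511.7  20.5  48. ]
knobB [553.2  27.4  48. ]
tailN [614.8 -67.8  62. ]
tailF [653.3 -62.3  62. ]
```

```bash
python3 -m handwheel '[[30,45,0,0,0,0,34],[60,90,0,0,0,0,34],[87,136,0,0,0,0,34],[87,136,20,0,0,0,34],[87,136,47,0,0,0,34],[87,136,47,0,0,0,34]]';  python3 - <<'E'
from h import *
c=snap('wrist','w5')
cv2.imwrite("pics/w5c.png",cv2.resize(c["color"][120:330,120:390,::-1],None,fx=2.8,fy=2.8,interpolation=cv2.INTER_CUBIC))
go((.5315,.0245,.02),np.pi/2+.135)
s=bot.observe();p=np.array(s["position"]);R=Ro.from_quat(s["ee_rot"])
print("axis px",pix(c,(.5315,.0245,.048)))
E
```

```text
time_s: 9.63
position: [0.5244, 0.0263, 0.0542]
ee_rot: [-0.07, 0.998, 0.001, -0.005]
wrist_force: [-1.0, -0.9, -0.6]
finger_gap: 0.0339
grasp_force: 0.0
t 9.68 p [526.8  24.6  56.1] F [-0.1  0.5 -0. ] j [ 0.14  0.48 -0.29  1.97  0.2   0.73  1.44]
shift [-4.9 -0.8 36.1] turn [ 0.001 -0.008  0.002]
axis px [249.02328907 236.19597701]
```

View pics/w5c.png

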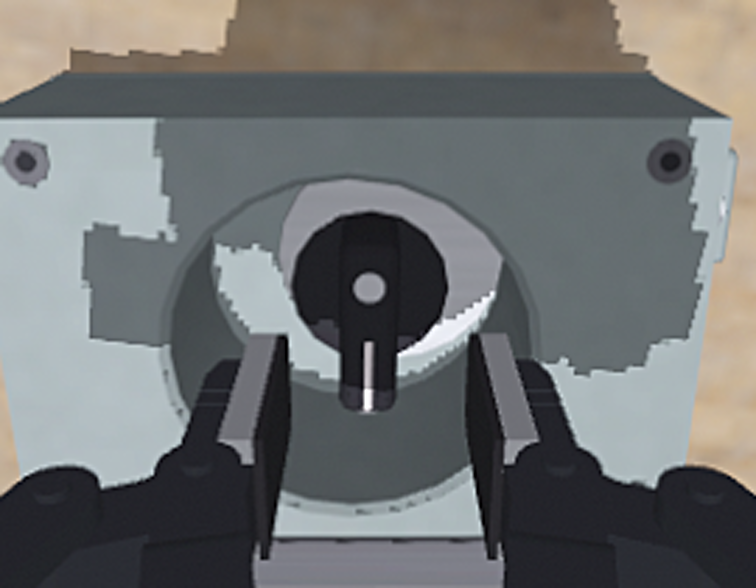

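```bash
python3 -m handwheel '[[-5,-2,0,0,0,0,34],[-5,-2,10,0,0,0,34],[-5,-2,20,0,0,0,34],[-5,-2,28,0,0,0,34],[-5,-2,28,0,0,0,34]]' | grep -E 'posi|wrist|rot'; python3 -m handwheel '[[0,0,4,0,0,0,34],[0,0,8,0,0,0,34],[0,0,12,0,0,0,34],[0,0,12,0,0,0,34]]' | grep -E 'posi|wrist'
```

```text
position: [0.5349, 0.0223, 0.0294]
ee_rot: [-0.067, 0.998, 0.0, -0.002]
wrist_force: [-0.6, -0.7, -0.7]
position: [0.5356, 0.0231, 0.0186]
wrist_force: [-0.7, -0.2, 0.4]
```

```bash
python3 -m handwheel '[[2,0,4,0,0,0,34],[4,0,8,0,0,0,34],[4,0,12,0,0,0,34],[4,0,15,0,0,0,34],[4,0,15,0,0,0,34]]' | grep -E 'posi|wrist'; python3 -m handwheel '[[0,0,0,0,0,0,10],[0,0,0,0,0,0,10],[0,0,0,0,0,0,10],[0,0,0,0,0,0,10],[0,0,0,0,0,0,10]]' 60; python3 -c "
from h import *
print(bot.observe()['ft_torque'],bot.observe()['wrist_force'])"
```

```text
position: [0.5316, 0.0225, 0.0036]
wrist_force: [0.1, 0.1, -1.1]
time_s: 11.27
position: [0.5318, 0.0252, 0.0045]
ee_rot: [-0.068, 0.998, 0.001, -0.0]
wrist_force: [-2.4, 6.0, 0.1]
finger_gap: 0.0126
grasp_force: 59.3
[ 1.00231195  0.3608453  -0.19406943] [-2.44343697  5.97965429  0.12572662]
```

```bash
cat > st.py <<'E'
from h import *
s=bot.observe();R=Ro.from_quat(s["ee_rot"]);y=R.apply([0,1,0])
print("t",round(s["time_s"],2),"turned",round(np.pi/2+.135-np.arctan2(y[1],y[0]),3),"p",np.round(np.array(s["position"])*1e3,1),"Fw",np.round(s["wrist_force"],1),"Ft",np.round(R.inv().apply(s["wrist_force"]),1),"M",np.round(s["ft_torque"],3),"gap",round(s["finger_gap"]*1e3,1),"g",round(s["grasp_force"],0))
E
python3 -m handwheel '[[0,3,0,0,0,0,10],[0,3,0,0,0,0,10]]' >/dev/null; python3 st.py; python3 -m handwheel '[[0,0,0,0,0,0.1,10],[0,0,0,0,0,0.2,10],[0,0,0,0,0,0.2,10],[0,0,0,0,0,0.2,10]]' >/dev/null; python3 st.py;python3 -m handwheel '[[0,0,0,0,0,0.1,10],[0,0,0,0,0,0.2,10],[0,0,0,0,0,0.2,10],[0,0,0,0,0,0.2,10]]' >/dev/null; python3 st.py
```

```text
t 11.43 turned 0.0 p [531.8  25.2   4.5] Fw [-0.9  0.3  2. ] Ft [ 0.9  0.4 -2. ] M [-0.213  0.251 -0.098] gap 12.4 g 59.0
t 11.77 turned 0.198 p [531.8  25.4   4.5] Fw [-1.7 -0.3  4.3] Ft [ 1.6 -0.4 -4.3] M [-0.12   0.348 -0.218] gap 12.9 g 60.0
t 12.1 turned 0.396 p [531.9  25.7   4.5] Fw [-2.1  0.8  4. ] Ft [ 2.2  0.2 -4. ] M [ 0.03   0.407 -0.276] gap 12.6 g 60.0
```

```bash
for x in 1; do python3 -m handwheel '[[0,0,0,0,0,0.1,10],[0,0,0,0,0,0.1,10],[0,0,0,0,0,0.1,10]]' >/dev/null; python3 st.py; python3 -m handwheel '[[0,0,0,0,0,0.1,10],[0,0,0,0,0,0.1,10],[0,0,0,0,0,0.1,10]]' >/dev/null; python3 st.py; python3 -m handwheel '[[0,0,0,0,0,0.06,10],[0,0,0,0,0,0.06,10],[0,0,0,0,0,0.06,10]]' >/dev/null; python3 st.py;  done; python3 -c "
from h import *
c=snap('wrist','w6');t=snap('top','t6')
print([float(abs(c['color'].astype(int)).mean())])"
```

```text
t 12.35 turned 0.495 p [531.9  25.8   4.5] Fw [-1.6  0.8  5.7] Ft [ 1.7  0.2 -5.7] M [ 0.183  0.413 -0.275] gap 12.4 g 60.0
t 12.6 turned 0.595 p [531.9  25.9   4.5] Fw [-1.7  2.4  5. ] Ft [ 2.6  1.4 -5. ] M [ 0.226  0.371 -0.275] gap 12.4 g 60.0
t 12.85 turned 0.654 p [531.9  26.    4.5] Fw [-2.1  2.1  5.1] Ft [ 2.9  0.8 -5.1] M [ 0.266  0.423 -0.054] gap 12.7 g 60.0
[142.74498155381946]
```

```bash
cat > mz.py <<'E'
from h import *
m=[];f=[];tq=[]
for i in range(6):
    s=bot.observe();m.append(s["ft_torque"]);f.append(s["wrist_force"]);tq.append(s["joint_torque"]);bot.read_camera("wrist")
R=Ro.from_quat(s["ee_rot"]);y=R.apply([0,1,0]);m=np.array(m)
print("t",round(s["time_s"],2),"turned",round(np.pi/2+.135-np.arctan2(y[1],y[0]),3),"Mz",m[:,2].round(3),"mean",m.mean(0).round(3),"F",np.mean(f,0).round(1),"j7",round(np.mean(tq,0)[6],3))
E
python3 mz.py; python3 -m handwheel '[[0,0,0,0,0,0.04,10],[0,0,0,0,0,0.04,10]]' >/dev/null; python3 mz.py
```

```text
t 13.2 turned 0.654 Mz [-0.058 -0.082 -0.093 -0.086 -0.068 -0.072] mean [ 0.237  0.449 -0.076] F [-2.   1.7  5.6] j7 0.062
t 13.67 turned 0.694 Mz [0.13  0.062 0.029 0.025 0.086 0.044] mean [0.242 0.416 0.063] F [-1.7  1.6  5.1] j7 -0.155
```

```bash
cat > m1.py <<'E'
from h import *
s=bot.observe();y=Ro.from_quat(s["ee_rot"]).apply([0,1,0])
print(round(s["time_s"],2),"turned",round(np.pi/2+.135-np.arctan2(y[1],y[0]),3),"Mz",round(s["ft_torque"][2],3),"F",np.round(s["wrist_force"],1),"j7",round(s["joint_torque"][6],3))
E
python3 -m handwheel '[[0,0,0,0,0,0.02,10]]' >/dev/null; python3 m1.py; python3 -m handwheel '[[0,0,0,0,0,0.02,10]]' >/dev/null; python3 m1.py; python3 -m handwheel '[[0,0,0,0,0,0.02,10]]' >/dev/null; python3 m1.py; python3 -m handwheel '[[0,0,0,0,0,0.02,10]]' >/dev/null; python3 m1.py
```

```text
13.8 turned 0.713 Mz 0.278 F [-1.4  2.   5. ] j7 0.136
13.88 turned 0.734 Mz 0.268 F [-0.8  2.1  5.1] j7 -0.015
13.97 turned 0.754 Mz 0.277 F [-1.6  1.7  3.9] j7 -0.051
14.05 turned 0.774 Mz 0.323 F [-1.1  2.3  4.2] j7 -0.062
```

In motion the free torque is 0.27 N m, as stated. I'll carry on in 0.02 rad steps.

```bash
python3 -m handwheel '[[0,0,0,0,0,0.02,10]]' >/dev/null; python3 m1.py; python3 -m handwheel '[[0,0,0,0,0,0.02,10]]' >/dev/null; python3 m1.py; python3 -m handwheel '[[0,0,0,0,0,0.02,10]]' >/dev/null; python3 m1.py; python3 -m handwheel '[[0,0,0,0,0,0.02,10]]' >/dev/null; python3 m1.py
```

```text
14.13 turned 0.794 Mz 0.349 F [-1.7  0.9  5.2] j7 -0.073
14.22 turned 0.814 Mz 0.341 F [-1.7  2.   5.1] j7 -0.054
14.3 turned 0.834 Mz 0.303 F [-1.2  1.4  5.2] j7 -0.092
14.38 turned 0.854 Mz 0.428 F [-0.9  1.8  4.3] j7 -0.08
```

```bash
python3 -m handwheel '[[0,0,0,0,0,0.02,10]]' >/dev/null; python3 m1.py; python3 -m handwheel '[[0,0,0,0,0,0.02,10]]' >/dev/null; python3 m1.py; python3 -m handwheel '[[0,0,0,0,0,0.02,10]]' >/dev/null; python3 m1.py
```

```text
14.47 turned 0.874 Mz 0.41 F [-0.3  1.5  5. ] j7 -0.192
14.55 turned 0.895 Mz 0.393 F [-1.4  2.3  5.1] j7 -0.085
14.63 turned 0.915 Mz 0.412 F [-1.   2.9  4.9] j7 -0.158
```

Torque has risen from about 0.27 to 0.42 N m, with the bite near 0.72 rad. That puts the jaw at about 20 N, so I'll release and lift out.

```bash
python3 mz.py; python3 -m handwheel '[[0,0,0,0,0,0,32],[0,0,0,0,0,0,32],[0,0,0,0,0,0,32],[0,0,0,0,0,0,32],[0,0,0,0,0,0,32]]' | grep -E 'posi|wrist|gap|grasp'; python3 -m handwheel '[[0,0,-10,0,0,0,32],[0,0,-25,0,0,0,32],[0,0,-60,0,0,0,32],[0,0,-95,0,0,0,32],[0,0,-120,0,0,0,32],[0,0,-120,0,0,0,32]]'
python3 - <<'E'
from h import *
c=snap('wrist','w7')
# knob stripe/dot: bright spots inside knob area
for k,p in dict(knob=(.532,.0255,.048),tailmid=(.634,-.065,.062)).items():print(k,pix(c,p))
go((.532,.0255,.12),np.pi/2+.135-.915)
E
```

```text
t 14.88 turned 0.915 Mz [0.412 0.311 0.247 0.264 0.277 0.268] mean [0.402 0.354 0.297] F [-0.9  2.4  5.2] j7 -0.284
position: [0.5317, 0.0252, 0.0041]
wrist_force: [-0.4, -0.5, -0.1]
finger_gap: 0.0321
grasp_force: 0.0
time_s: 15.85
position: [0.5362, 0.0258, 0.1307]
ee_rot: [0.382, 0.924, 0.002, 0.005]
wrist_force: [0.6, 0.2, 0.9]
finger_gap: 0.032
grasp_force: 0.0
knob [249.73443231 186.91838561]
tailmid [258.24663912 320.44191295]
t 15.9 p [534.7  25.7 128.3] F [-0.6  0.7 -0.9] j [-0.07  0.35 -0.04  1.93  0.02  0.85  0.67]
shift [ 1.8 -2.1  8.2] turn [ 0.006  0.005 -0.005]
```

```bash
python3 -c "
from bench import bot
print(bot.job_done())"
```

```text
the job is handed in; nothing more can be done
None
```

I pushed the bar home against the end stop, turned the knob 0.915 rad until the jaw held it at an estimated 20 N (worked out from the torque rise, not measured directly), lifted the arm clear and handed the job in at about 16 s, with no verdict returned.

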